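# Open a vacuum pump's gas ballast to its second stage and start the pump

## Task

Get the vacuum pump ready to dry out its oil: with a fingertip push the yellow-tabbed gas-ballast lever anticlockwise, past its first click (one dot) and on to its second stop (two dots), without forcing it. Only when the lever is there, press the green start button fully down and let it go. Do not press the red stop button, and leave the glassware, tools and loose clamp where they are; nothing has to be gripped or picked up.

Things in the scene. Friction and masses are not known exactly. Their poses are not given: they have to be found in the camera images.
- pump: Light grey bench vacuum pump, fixed, 430 mm long (its y), 160 mm wide (its x). Origin on the bench under its middle, z up, its front (robot's side) is -x. The oil box (x -75..75, y -215..-50, flat top z 185 mm) carries the lever; the motor's terminal box (x -50..50, y 25..160, top z 204) carries the buttons. Black lifting handle across the pump at y 4, top z 206 mm.
- ports (a point): Middle between the two capped steel ports on the rear of the oil box, on the box's top (pump frame x 45, y -128, z 185 mm). The ports stand 60 mm either side of it along the pump's y, 40 mm across, tops at z 218 mm. The loose clamp lies between them.
- pivot (a point): Point on the vertical turning axis of the gas-ballast lever, fixed to the pump (pump frame x -12, y -125, z 215 mm), axes parallel to the pump's. The black hub round it is 34 mm across, its top at z 211 mm.
- tab (a point): Middle of the lever's yellow upright finger tab, a round post 14 mm in diameter, z 198 to 235 mm, 60 mm from the turning axis (point at z 215 mm). A black arm 11 mm wide (z 198 to 206 mm) joins it to the hub; beneath is only the oil box's top (z 185 mm) or the open space before it. It swings level in a circle about the pivot.
- ballast (a joint): Lever angle, rad, grows anticlockwise from above. 0 closed (start): tab at 135 deg from the pump's +x (towards -x,+y). 0.785 first click stop (one dot): tab to the front, -x. 1.571 second stage, hard end stop (two dots): at 225 deg. Sprung notches: about 7 N at the tab to leave the closed one or the first; past about 0.42 and 1.2 rad the lever is drawn into the next notch and stays.
- start_top (a point): Centre of the top face of the round green start button, 24 mm across, at z 226 mm with the button out, 10 mm above its black collar (40 mm across). Pressed straight down, 6 mm.
- start (a joint): Travel of the green start button, m: 0 = out, 0.006 = fully down. Sprung: fully down takes 5 N, springs back when let go.
- stop_top (a point): Centre of the top face of the round red stop button, same size and height as the green one, 55 mm from it along the pump's +y.
- stop (a joint): Travel of the red stop button, m: 0 = out, 0.006 = fully down.
- clamp: Bystander: aluminium vacuum clamp ring, 52 mm across, 14 mm high with a wing screw sticking out 41 mm along its y, left lying on top of the pump's oil box behind the lever between the two steel ports. Origin at the centre of its underside.
- wrench: Bystander: steel spanner, 160 mm long, lying on the bench just in front of the pump. Origin at the centre of its length, on its underside.
- oil_jar: Bystander: closed amber glass jar with black lid, 76 mm diameter, 140 mm high, standing on the bench in front of the pump. Origin at the centre of its underside.
- flask: Bystander: stoppered conical glass flask, 84 mm base diameter, 150 mm high. Origin at the centre of its underside.
- beaker: Bystander: glass beaker, 70 mm diameter, 90 mm high. Origin at the centre of its underside.
- pump_oil: Bystander: white bottle of pump oil with blue label and red cap, 72 mm diameter, 170 mm high. Origin at the centre of its underside.
- phone: Bystander: black phone lying flat, 75 x 155 x 9 mm. Origin at the centre of its underside.

How it is judged:
By the outcome, as a careful person would: the job done as asked, in the order asked, and still so for the second after the job is handed in, with the robot touching nothing.
It also fails if it takes over 48 s, if anything falls off the work surface, if the arm or the gripper's body presses on something with over 40 N, if the wrist force passes 120 N, or if a joint passes its speed limit or range.

## Robot

A 6-joint arm with a two-finger parallel gripper is mounted at the origin on the work surface. World frame = base frame: x ahead of the robot, y to its left, z up, the work surface at z = 0. Lengths are in m, angles in rad, forces in N, time in s.
With the tool pointing down it reaches from about 0.35 to 0.875 m from the base axis. Payload 4.2 kg.
Tool frame: the origin (TCP) lies midway between the tips of the shut fingers; the grasp point (between the pads) lies 19 mm behind it (env.hold_point_z is the distance from the TCP to the grasp point, in m); z points along the fingers, y is the line along which they close (so a half turn about z gives the same grasp; the last joint's range is limited). The gripper opens to 85 mm and grips with 20 to 120 N. Pads are 22 mm wide; open, the fingers measure 114 mm over their backs; the gripper's body (76 mm by 85 mm) begins 54 mm behind the grasp point. The pads swing forward as they close: fully open they stand 13 mm farther back than shut.
Start: joints at [-1.021, 0.385, 0.008, 0, -1.194, -0.259], TCP at [0.179, -0.599, 0.231] pointing down, gripper open.
Joint ranges: [-3.14, 3.14], [-1.21, 2.06], [-1.07, 1.41], [-3.16, 2.05], [-2.99, -0.16], [-3.1, 3.1]. Speed limits (rad/s): [2.79, 2.79, 3.14, 3.14, 3.14, 3.14].

## Interface

Orientations are given as a rotation vector (axis times angle).
In Python, from plant import sense, optics, env gives the robot as it stands.
- The arm moves only by the tool play_rows, never from a script. Its arguments are lists of equal length, an entry for each row: "grip": the closure in counts, from 0 (fully open) to 255 (shut); "dp": the shift along the tool's x, y, z in cm, a list of three; "dr": the turn, a rotation vector about the tool's x, y, z in degrees, a list of three. In form: {"grip": [grip, ...], "dp": [[x, y, z], ...], "dr": [[rx, ry, rz], ...]}. A call has 1 to 12 rows; each row is the pose to reach, as a shift and turn from the pose commanded when the call began, along the tool's axes at that moment; what a row does not reach only later rows make up. A row lasts 1/10 s, in which the tool goes at most 50 mm and 8.59 degrees, less where a joint would pass 70% of its speed; a pose out of reach is approached as far as the arm can. A call with a gripper value outside its range is refused whole. The fingers move at their own pace and stop on an object; "grip_force" is the grip in N (left out, the last holds). Time passes only in rows, so rows that repeat a pose let the fingers close. It gives the time, the measured TCP pose, the force, the opening and the grip force at its end, in the units of the state.
- sense(): the state, without advancing time (a new reading comes with each control period).
- optics.read_camera(name): name is "scene" or "top" or "wrist"; returns (picture, depth): 480x640x3 uint8, red, green, blue; 480x640 float32, m along the optical axis (not along the pixel's ray), 0 where there is no reading.
- optics.camera_info(name): a dict with "mtx" (3x3 intrinsics, pixels), "world_from_camera" (4x4, takes a point from camera to world coordinates). Camera axes: x right, y down, z forward; pixel columns grow to the right and rows downward; lengths in m; the calibration is good to about 2 mm. A picture is of the moment at which its call begins: read the wrist's pose just before it. camera_info takes no time and is no camera call; for the wrist camera it gives the pose at the moment of the call.
- env.hand_in(): hands the job in; it is judged then, once.
The state is a dict: "time_s": time; "qpos": joint angles; "joint_velocities": joint speeds; "tau": joint torques, N m; "tool_pos": TCP position; "orientation": TCP orientation; "wrist_force": force on the tool from outside, world axes, zero at the start; "moment": the same for the moment, N m; "opening": opening from 0.0 (shut) to 1.0 (fully open); "grasp_force": force on a finger pad.
Only numpy, scipy, OpenCV 4.12 (cv2) and the standard library are available. Lean on these libraries where they do the work, as an engineer would, in place of code of your own. Each camera call takes 0.05 s, during which the arm holds its last target. There are 200 camera calls.

## Working session

There is one attempt and no reset: what is moved stays moved. The work goes in short steps, Python scripts to look and compute and a tool call to move; the robot and the scene stay as the last step left them, time stands still between calls to the robot, and variables do not carry over. Pictures are saved under pics/ and viewed, at most 10 in all, crops included, and the job is handed in when it is done.

Besides the shell and the picture viewer there is one more tool, called as name(argument=value, ...) on one line, values as JSON. play_rows: Moves the arm, as the interface text tells. Its arguments: {"type":"object","properties":{"grip":{"type":"array"},"dp":{"type":"array"},"dr":{"type":"array"},"grip_force":{"type":"number"}},"required":["grip","dp","dr"]}

```bash
mkdir -p pics
cat > h.py <<'E'
import numpy as np, cv2
from scipy.spatial.transform import Rotation as R
from plant import sense, optics, env
def shot(n):
    i=optics.camera_info(n); p,d=optics.read_camera(n); return p,d,np.array(i["mtx"]),np.array(i["world_from_camera"])
def cloud(d,K,T):
    v,u=np.mgrid[:d.shape[0],:d.shape[1]]
    P=np.stack([(u-K[0,2])/K[0,0]*d,(v-K[1,2])/K[1,1]*d,d],-1)
    W=P@T[:3,:3].T+T[:3,3]; W[d==0]=np.nan; return W
def ray(u,v,z,K,T):
    r=T[:3,:3]@np.linalg.solve(K,[u,v,1.]); o=T[:3,3]; return o+r*(z-o[2])/r[2]
def tool(): 
    s=sense(); return np.array(s["tool_pos"]),R.from_rotvec(s["orientation"])
E
python3 - <<'E'
from h import *
for n in("top","scene"):
    p,d,K,T=shot(n); cv2.imwrite(f"pics/{n}0.png",p[...,::-1]); np.savez(f"{n}0.npz",p=p,d=d,K=K,T=T)
    W=cloud(d,K,T); hsv=cv2.cvtColor(p,cv2.COLOR_RGB2HSV)
    print(n,T[:3,3])
    for c,lo,hi in(("yel",(20,120,100),(35,255,255)),("grn",(45,100,50),(85,255,255)),("red",(0,150,100),(8,255,255)),("red2",(172,150,100),(180,255,255))):
        m=cv2.inRange(hsv,lo,hi); k,l,st,ce=cv2.connectedComponentsWithStats(m)
        for i in range(1,k):
            if st[i,4]>15: print(c,ce[i].round(1),st[i],np.nanmedian(W[l==i],0).round(3))
p,r=tool();print(p,r.as_matrix().round(3),sense())
E
```

```text
top [0.34724058 0.00198052 1.70354698]
yel [361.3 263.9] [359 261   5   6  21] [ 0.448 -0.076  0.234]
grn [454.3 130. ] [439 127  33   7 135] [ 0.826 -0.357  0.079]
grn [298.9 258.5] [294 254  10  10  80] [0.467 0.078 0.225]
red [277.5 264.4] [273 260  10  10  79] [0.454 0.131 0.225]
red [166.7 286.1] [161 281  13  11 117] [0.41  0.422 0.17 ]
scene [1.39680112 0.40215105 1.22544869]
grn [354.7 214.5] [350 212  10   6  50] [0.472 0.079 0.225]
red [378.1 217.8] [374 215   9   7  45] [0.456 0.132 0.225]
red [501.  263.5] [495 259  13  10 101] [0.414 0.424 0.169]
[ 0.17906166 -0.59824083  0.23034477] [[-0.958 -0.287 -0.001]
 [-0.287  0.958  0.002]
 [ 0.     0.002 -1.   ]] {'time_s': 0.1, 'qpos': array([-1.02139272e+00,  3.85449925e-01,  6.75347251e-03, -4.39346960e-04,
       -1.19402711e+00, -2.58587496e-01]), 'joint_velocities': array([-1.01006442e-03, -1.26469222e-03,  4.40130489e-03,  3.25149385e-03,
       -5.53161978e-04, -6.54030817e-05]), 'tau': array([-7.63527328e-05, -3.93321347e+01,  1.88928151e+01,  4.19796288e+00,
       -2.61630848e-03,  3.55279710e-06]), 'tool_pos': array([ 0.17906166, -0.59824083,  0.23034477]), 'orientation': array([ 4.54897417e-01, -3.10809635e+00, -3.03537751e-03]), 'wrist_force': array([-0.55399546, -0.21008026, -0.62838298]), 'moment': array([0.00405669, 0.03207595, 0.04055349]), 'grasp_force': 0.0, 'opening': 1.0022438031104428}
```

View pics/top0.png

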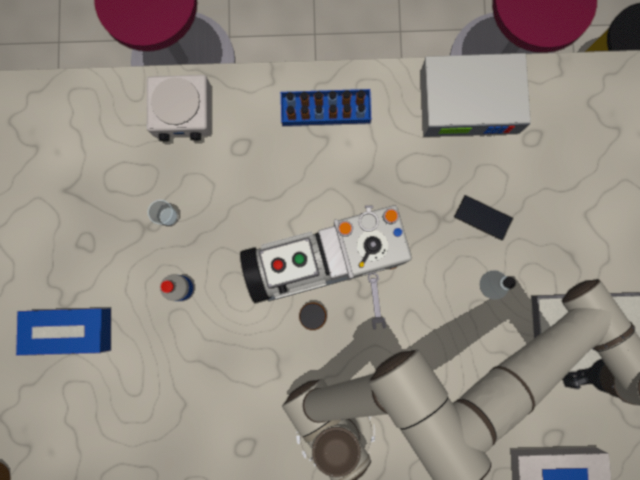

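View pics/scene0.png

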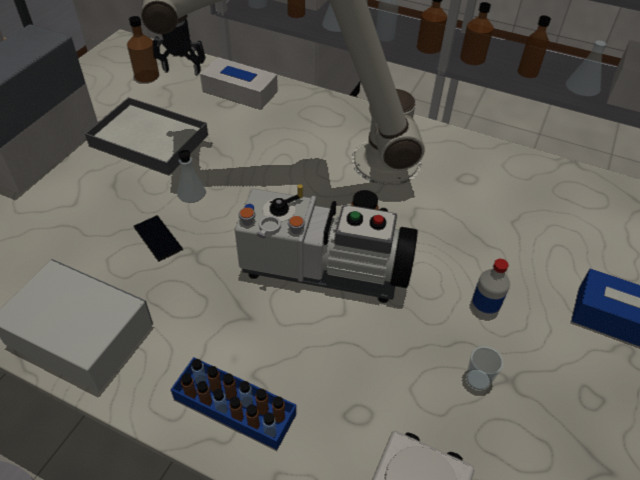

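The top view shows the pump near the image centre, yawed about 14°. The yellow tab is at (361,264), green button at (299,258), red at (277,264), and the orange ports at (345,228) and (391,215). The scene view agrees: lever tab at (300,190), green at (355,215), red at (378,218). I'll move above the lever with the fingers shut and take a closer look with the wrist camera.

play_rows(grip=[255,255,255,255,255,255,255,255,255,255,255,255], dp=[[0,0,-5],[0,0,-10],[-3,3,-13],[-41,44,-13],[-41,44,-13],[-41,44,-13],[-41,44,-13],[-41,44,-13],[-41,44,-13],[-41,44,-13],[-41,44,-13],[-41,44,-13]], dr=[[0,0,0],[0,0,0],[0,0,0],[0,0,0],[0,0,0],[0,0,0],[0,0,0],[0,0,0],[0,0,0],[0,0,0],[0,0,0],[0,0,0]])

```text
time_s: 1.3
tool_pos: [0.3971, -0.1569, 0.361]
orientation: [-0.455, 3.108, 0.0]
wrist_force: [0.6, -0.3, -0.5]
opening: -0.004
grasp_force: 0.0
```

Run:
```python
from h import *
p,d,K,T=shot("wrist"); cv2.imwrite("pics/w1.png",p[...,::-1])
D={"wrist":(p,d,K,T)}
f=np.load("top0.npz"); D["top"]=tuple(f[k] for k in "pdKT")
print(T[:3,3],tool()[0])
for n,(p,d,K,T) in D.items():
    hsv=cv2.cvtColor(p,cv2.COLOR_RGB2HSV); W=cloud(d,K,T)
    for c,lo,hi,z in(("yel",(20,120,90),(35,255,255),.235),("grn",(45,100,50),(85,255,255),.226),("red",(0,170,80),(5,255,255),.226),("orange",(6,130,120),(16,255,255),.218)):
        m=cv2.inRange(hsv,lo,hi); k,l,st,ce=cv2.connectedComponentsWithStats(m)
        for i in range(1,k):
            w=np.nanmedian(W[l==i],0)
            if st[i,4]>15 and .15<w[2]<.26: print(n,c,ce[i].round(1),st[i],w.round(4),ray(*ce[i],z,K,T).round(4))
```

```text
[ 0.33306613 -0.17531087  0.50396349] [ 0.40011386 -0.15201411  0.36066485]
wrist yel [402.  302.5] [391 286  22  32 417] [ 0.4428 -0.0782  0.2335] [ 0.4408 -0.0805  0.235 ]
wrist grn [564.  369.2] [548 355  33  29 707] [0.4635 0.0744 0.2258] [0.4631 0.0738 0.226 ]
wrist red [628.3 373.3] [616 359  24  28 523] [0.4513 0.1277 0.2261] [0.4512 0.1276 0.226 ]
top yel [361.3 263.9] [359 261   5   6  21] [ 0.4478 -0.0757  0.2341] [ 0.448 -0.076  0.235]
top grn [298.9 258.5] [294 254  10  10  80] [0.4669 0.0776 0.2248] [0.4666 0.0778 0.226 ]
top red [277.5 264.3] [273 260  10  10  72] [0.4541 0.1319 0.2257] [0.4536 0.1312 0.226 ]
top red [166.8 286.1] [161 281  12  11 108] [0.4103 0.4216 0.1699] [0.4077 0.4063 0.226 ]
top orange [390.8 215.3] [385 210  12  12 113] [ 0.5697 -0.1554  0.2169] [ 0.5693 -0.1553  0.218 ]
top orange [344.7 227.7] [339 222  12  12 113] [ 0.5409 -0.0391  0.2173] [ 0.5413 -0.0385  0.218 ]
```

View pics/w1.png

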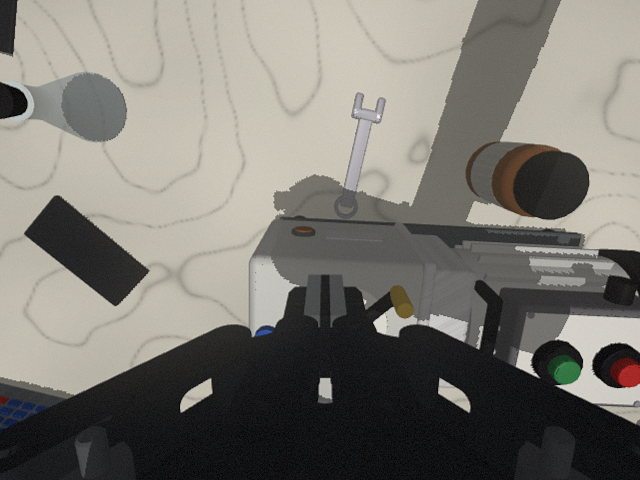

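Wrist view: the tab is at (402,302), green at (564,369), red at (628,373); the arm was still settling, so I trust the top-view values, which fit the pump geometry to about 1 mm (pivot at 0.499, -0.107; yaw 13.6°). Next I go to the clockwise side of the tab.

play_rows(grip=[255,255,255,255,255,255,255], dp=[[-3.5,4.6,0],[-7,9.2,0],[-7,9.2,0],[-7,9.2,5],[-7,9.2,10],[-7,9.2,10],[-7,9.2,10]], dr=[[0,0,0],[0,0,0],[0,0,0],[0,0,0],[0,0,0],[0,0,0],[0,0,0]])

```text
time_s: 2.05
tool_pos: [0.4384, -0.0511, 0.2621]
orientation: [0.456, -3.108, 0.002]
wrist_force: [0.4, -0.2, 1.6]
opening: 0.001
grasp_force: 0.0
```

```bash
cat > m.py <<'E'
from h import *
import sys
# usage: m.py  px py z ... : TCP targets in pump frame about the pivot (mm), z mm world -> tool shifts in cm
a=np.deg2rad(13.6); ex=np.array([np.cos(a),np.sin(a),0]); ey=np.array([-np.sin(a),np.cos(a),0]); piv=np.array([.4992,-.1073,0])
p,r=tool(); M=r.as_matrix(); e=p-piv
print("now",p.round(4),"pump",(1e3*np.array([e@ex,e@ey,p[2]])).round(1),"F",np.round(sense()["wrist_force"],1),"yaw",np.rad2deg(np.arctan2(M[1,1],M[0,1])).round(1))
v=np.array(sys.argv[1:],float).reshape(-1,3)/1e3
for t in v: print(t*1e3,(100*M.T@(piv+ex*t[0]+ey*t[1]+[0,0,t[2]]-p)).round(2))
E
python3 m.py -42 75 260 -42 75 211 -42 63 211 -54 43 211 -60 23 211 -57 3 211 -49 -14 211
```

```text
now [ 0.4384 -0.0511  0.2621] pump [-45.9  68.9 262.1] F [ 0.4 -0.2  1.6] yaw 106.7
[-42.  75. 260.] [-0.42  0.58  0.21]
[-42.  75. 211.] [-0.42  0.59  5.11]
[-42.  63. 211.] [-0.36 -0.61  5.11]
[-54.  43. 211.] [ 0.95 -2.54  5.11]
[-60.  23. 211.] [ 1.65 -4.5   5.11]
[-57.   3. 211.] [ 1.46 -6.52  5.12]
[-49. -14. 211.] [ 0.75 -8.26  5.12]
```

play_rows(grip=[255,255,255,255,255,255,255], dp=[[0,0.4,0],[0,0.4,2],[0,0.4,4],[0,0.4,5],[0,0.4,5],[0,0.4,5],[0,0.4,5]], dr=[[0,0,0],[0,0,0],[0,0,0],[0,0,0],[0,0,0],[0,0,0],[0,0,0]])

```text
time_s: 2.75
tool_pos: [0.4377, -0.0467, 0.2126]
orientation: [-0.455, 3.105, -0.0]
wrist_force: [-0.1, -0.1, 0.4]
opening: -0.004
grasp_force: 0.0
```

```bash
python3 m.py -42 63 211 -54 43 211 -60 23 211 -57 3 211 -49 -14 211;python3 - <<'E'
from h import *
p,d,K,T=shot("wrist"); cv2.imwrite("pics/w2.png",p[...,::-1])
E
```

```text
now [ 0.4377 -0.0467  0.2126] pump [-45.5  73.3 212.6] F [-0.1 -0.1  0.4] yaw 106.7
[-42.  63. 211.] [-0.3  -1.05  0.16]
[-54.  43. 211.] [ 1.01 -2.98  0.16]
[-60.  23. 211.] [ 1.71 -4.95  0.16]
[-57.   3. 211.] [ 1.52 -6.96  0.16]
[-49. -14. 211.] [ 0.81 -8.7   0.16]
```

View pics/w2.png

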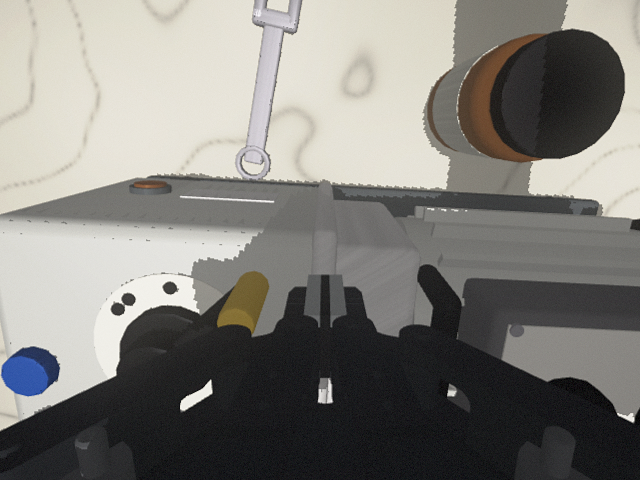

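The tab (245,300) sits left of the fingertips (325,300), with a clear gap. Now I push gently along the arc.

play_rows(grip=[255,255,255,255,255,255,255,255,255,255,255], dp=[[0,-0.5,0.1],[0.1,-1,0.1],[0.3,-1.4,0.1],[0.5,-1.8,0.1],[0.7,-2.2,0.1],[0.9,-2.6,0.1],[1.0,-3.0,0.1],[1.2,-3.4,0.1],[1.3,-3.8,0.1],[1.3,-3.8,0.1],[1.3,-3.8,0.1]], dr=[[0,0,0],[0,0,0],[0,0,0],[0,0,0],[0,0,0],[0,0,0],[0,0,0],[0,0,0],[0,0,0],[0,0,0],[0,0,0]])

```text
time_s: 3.9
tool_pos: [0.4354, -0.0873, 0.2102]
orientation: [-0.454, 3.108, -0.0]
wrist_force: [0.2, 0.6, 0.5]
opening: 0.0
grasp_force: 0.0
```

```bash
cat >> h.py <<'E'
def lever():
    a=np.deg2rad(13.6); out=[]
    for n in("wrist","scene"):
        p,d,K,T=shot(n); m=cv2.inRange(cv2.cvtColor(p,cv2.COLOR_RGB2HSV),(18,110,60),(35,255,255)); W=cloud(d,K,T)
        with np.errstate(invalid="ignore"):
            m=(m>0)&(W[...,2]>.195)&(W[...,2]<.24)&(np.hypot(W[...,0]-.4992,W[...,1]+.1073)<.09)
        if m.sum()<5: print(n,"none"); continue
        w=np.nanmedian(W[m],0); th=np.arctan2(w[1]+.1073,w[0]-.4992)%(2*np.pi)-a-np.deg2rad(135)
        print(n,"px",np.argwhere(m).mean(0)[::-1].round(),w.round(4),"lever rad",th.round(3),m.sum()); cv2.imwrite(f"pics/{n}_{sense()['time_s']:.2f}.png",p[...,::-1])
E
python3 m.py -60 23 211 -57 3 211 -49 -14 211 -45 -20 211; python3 -c "from h import *; lever()"
```

```text
now [ 0.4354 -0.0873  0.2102] pump [-57.3  34.4 210.2] F [0.2 0.6 0.5] yaw 106.6
[-60.  23. 211.] [ 0.33 -1.12 -0.08]
[-57.   3. 211.] [ 0.14 -3.14 -0.08]
[-49. -14. 211.] [-0.57 -4.88 -0.07]
[-45. -20. 211.] [-0.94 -5.5  -0.07]
wrist px [234. 294.] [ 0.4351 -0.1204  0.2316] lever rad 0.749 2306
scene px [284. 183.] [ 0.447  -0.119   0.2247] lever rad 0.768 46
```

It snapped to the first click (0.785 rad). On towards the second, stopping short.

play_rows(grip=[255,255,255,255,255,255,255,255,255,255,255], dp=[[0.1,-0.4,0],[0.2,-0.8,0],[0.3,-1.2,0],[0.3,-1.6,0],[0.2,-2.0,0],[0.2,-2.4,0],[0.2,-2.8,0],[0.1,-3.2,0],[0,-3.6,0],[0,-3.6,0],[0,-3.6,0]], dr=[[0,0,0],[0,0,0],[0,0,0],[0,0,0],[0,0,0],[0,0,0],[0,0,0],[0,0,0],[0,0,0],[0,0,0],[0,0,0]])

```text
time_s: 5.1
tool_pos: [0.446, -0.1218, 0.2102]
orientation: [-0.455, 3.107, -0.001]
wrist_force: [0.8, 0.2, -0.7]
opening: -0.004
grasp_force: 0.1
```

```bash
python3 m.py -57 3 211 -49 -14 211 -45 -20 211; python3 -c "from h import *; lever()"
```

```text
now [ 0.446  -0.1218  0.2102] pump [-55.2  -1.6 210.2] F [ 0.8  0.2 -0.7] yaw 106.7
[-57.   3. 211.] [ 0.16  0.47 -0.08]
[-49. -14. 211.] [-0.55 -1.27 -0.08]
[-45. -20. 211.] [-0.92 -1.89 -0.08]
wrist px [269. 300.] [ 0.4439 -0.1422  0.2321] lever rad 1.111 2090
scene px [275. 183.] [ 0.4569 -0.1397  0.2239] lever rad 1.202 37
```

play_rows(grip=[255,255,255,255,255,255], dp=[[-0.1,-0.3,0],[-0.2,-0.5,0],[-0.3,-0.7,0],[-0.3,-0.7,0],[-0.3,-0.7,0],[-0.3,-0.7,0]], dr=[[0,0,0],[0,0,0],[0,0,0],[0,0,0],[0,0,0],[0,0,0]])

```text
time_s: 5.8
tool_pos: [0.4502, -0.1274, 0.2101]
orientation: [0.455, -3.108, 0.0]
wrist_force: [0.7, 0.5, -0.4]
opening: 0.002
grasp_force: 0.0
```

```bash
python3 m.py -50 30 211; python3 -c "from h import *; lever()"
```

```text
now [ 0.4502 -0.1274  0.2101] pump [-52.3  -8.  210.1] F [ 0.7  0.5 -0.4] yaw 106.7
[-50.  30. 211.] [-0.43  3.78 -0.09]
wrist px [239. 309.] [ 0.4606 -0.1583  0.2177] lever rad 1.471 1218
scene px [266. 185.] [ 0.4735 -0.1559  0.2218] lever rad 1.633 48
```

play_rows(grip=[255,255,255,255,255,255,255,255,255,255,255,255], dp=[[0,1.5,0],[0,2,0],[0,2,-4],[0,2,-8],[-2,6,-8],[-4,11,-8],[-7.4,19.2,-8],[-7.4,19.2,-8],[-7.4,19.2,-8],[-7.4,19.2,-8],[-7.4,19.2,-8],[-7.4,19.2,-8]], dr=[[0,0,0],[0,0,0],[0,0,0],[0,0,0],[0,0,0],[0,0,0],[0,0,0],[0,0,0],[0,0,0],[0,0,0],[0,0,0],[0,0,0]])

```text
time_s: 7.1
tool_pos: [0.466, 0.0768, 0.2902]
orientation: [-0.453, 3.109, -0.0]
wrist_force: [0.2, 0.4, 0.9]
opening: -0.003
grasp_force: 0.0
```

Run:
```python
from h import *
lever()
p,r=tool(); print(p,"to green, tool cm:",(100*r.inv().apply(np.array([.4667,.0777,.226])-p)).round(2))
for n in("wrist","top"):
    I,d,K,T=shot(n); m=cv2.inRange(cv2.cvtColor(I,cv2.COLOR_RGB2HSV),(45,100,40),(85,255,255)); W=cloud(d,K,T)
    with np.errstate(invalid="ignore"): m[~((W[...,2]>.2)&(W[...,2]<.24))]=0
    print(n,m.astype(bool).sum(), np.nanmedian(W[m>0],0), [ray(c,q,.226,K,T).round(4) for (c,q) in [np.argwhere(m).mean(0)[::-1]]] if m.any() else 0)
    cv2.imwrite(f"pics/{n}3.png",I[...,::-1])
```

```text
wrist none
scene px [266. 184.] [ 0.4741 -0.1561  0.2256] lever rad 1.643 51
[0.46603162 0.07678152 0.29018687] to green, tool cm: [-0.09  0.07  6.42]
wrist 395 [0.47002475 0.08009261 0.22614854] [array([0.4697, 0.0798, 0.226 ])]
top 0 [nan nan nan] 0
  return np.nanmean(a, axis, out=out, keepdims=keepdims)
```

View pics/wrist3.png

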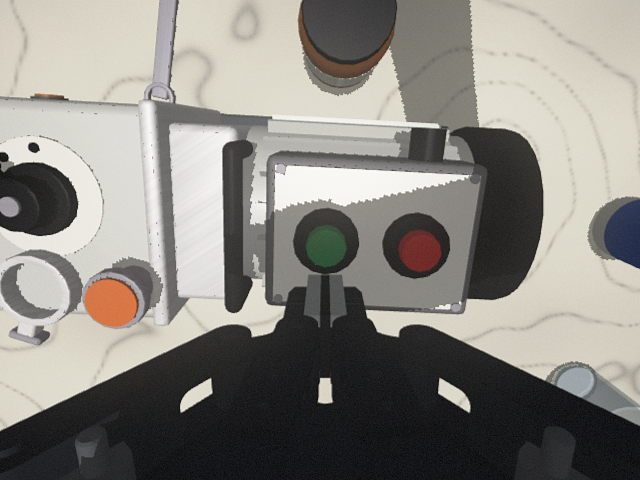

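The lever rests at the second stop (scene view agrees). In the wrist view green is at (326,245), straight ahead of the fingertip, and red is well to the right at (420,250). Pressing.

play_rows(grip=[255,255,255,255,255,255,255,255], dp=[[-0.1,0.1,2],[-0.1,0.1,4],[-0.1,0.1,5.5],[-0.1,0.1,6],[-0.1,0.1,6.3],[-0.1,0.1,6.6],[-0.1,0.1,6.8],[-0.1,0.1,6.8]], dr=[[0,0,0],[0,0,0],[0,0,0],[0,0,0],[0,0,0],[0,0,0],[0,0,0],[0,0,0]])

```text
time_s: 8.1
tool_pos: [0.4672, 0.0789, 0.2229]
orientation: [-0.455, 3.107, -0.0]
wrist_force: [-0.8, -0.4, 2.9]
opening: 0.002
grasp_force: 1.6
```

play_rows(grip=[255,255,255,255,255,255], dp=[[0,0,0.1],[0,0,0.2],[0,0,0.3],[0,0,0.35],[0,0,0.4],[0,0,0.4]], dr=[[0,0,0],[0,0,0],[0,0,0],[0,0,0],[0,0,0],[0,0,0]])

```text
time_s: 8.7
tool_pos: [0.4672, 0.079, 0.22]
orientation: [-0.456, 3.106, -0.001]
wrist_force: [-3.9, -1.5, 11.1]
opening: 0.0
grasp_force: 5.7
```

11 N at z 0.220 means it has bottomed out. Release and retreat upward.

play_rows(grip=[255,255,255,255,255,255,255,255,255,255], dp=[[0,0,-1],[0,0,-4],[0,0,-8],[0,0,-12],[4,-3,-14],[8,-6,-14],[8,-6,-14],[8,-6,-14],[8,-6,-14],[8,-6,-14]], dr=[[0,0,0],[0,0,0],[0,0,0],[0,0,0],[0,0,0],[0,0,0],[0,0,0],[0,0,0],[0,0,0],[0,0,0]])

```text
time_s: 9.7
tool_pos: [0.4078, -0.0006, 0.3574]
orientation: [0.456, -3.107, -0.0]
wrist_force: [0.0, 0.2, -0.7]
opening: -0.001
grasp_force: 0.0
```

Run:
```python
from h import *
lever()
I,d,K,T=shot("scene"); cv2.imwrite("pics/end.png",cv2.resize(I[130:330,200:440,::-1],None,fx=3,fy=3))
m=cv2.inRange(cv2.cvtColor(I,cv2.COLOR_RGB2HSV),(45,100,50),(85,255,255)); W=cloud(d,K,T); m[:, 450:]=0
print(np.nanmedian(W[m>0],0)); print(sense()["wrist_force"])
```

```text
wrist px [104. 233.] [ 0.4636 -0.1551  0.2281] lever rad 1.478 656
scene px [266. 184.] [ 0.4732 -0.1555  0.2253] lever rad 1.624 53
[0.46950694 0.07728511 0.22430523]
[1.01412354 0.16977551 0.22277097]
```

View pics/end.png

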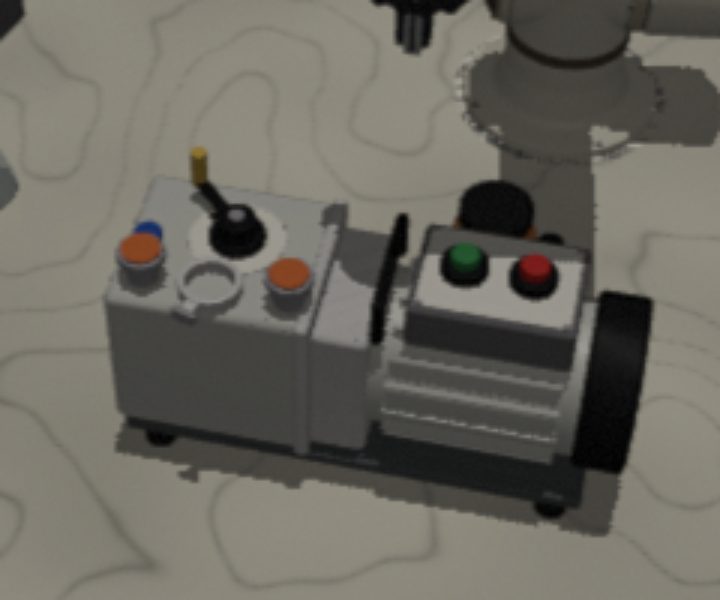

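The lever (tab at crop pixel 199,165) is at the two-dot stop. The green button (465,258) is out again, the clamp is unmoved and the arm is clear.

```bash
python3 -c "from plant import env; print(env.hand_in())"
```

```text
the job is handed in; nothing more can be done
None
```

The ballast lever is at its second stop (two dots), then the green start button was pressed fully down (11 N) and released; red stop and the other items were not touched, and the job was handed in at about 10 s.

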